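# Mount a fresh spool on the twine stand

### The arm

A 6-joint arm with a two-finger parallel gripper is mounted at the origin on a cart in front of the work surface, level with it; the furniture and walls round the work are solid. World frame = base frame: x ahead of the robot, y to its left, z up, the work surface at z = 0. Lengths are in m, angles in degrees, forces in N, time in s.
With the tool pointing down it reaches from about 0.275 to 0.825 m from the base axis. Payload 4.9 kg.
Tool frame: the origin (TCP) lies on the centre line of the jaws, within the pads' length; the fingertips stand 17 mm ahead of it and the grasp point (between the pads) lies 2 mm behind it (nose_length is the distance from the TCP to the fingertips, in m); z points along the fingers, y is the line along which they close (so a half turn about z gives the same grasp; the last joint's range is limited). The gripper opens to 85 mm and grips with 20 to 120 N. Pads are 22 mm wide; open, the fingers measure 114 mm over their backs; the gripper's body (76 mm by 85 mm) begins 54 mm behind the grasp point. The pads swing forward as they close: fully open they stand 13 mm farther back than shut.
Start: joints at [-7.689, 18.69, -11.035, 60.275, 0, 82.311], TCP at [0.55, 0, 0.209] pointing down, gripper open.
Joint ranges: [-152.03, 152.03], [-55.5, 102.48], [-74.3, 77.21], [-110.64, 120.58], [-84.22, 78.4], [-180, 180]. Speed limits (degrees/s): [147.25, 147.25, 180, 180, 180, 180].

### API

Orientations are given as a 3x3 rotation matrix whose columns are the frame's x, y, z axes.
In Python, from rig import * gives the robot as it stands.
- The arm moves only by the shell command python3 -m crank 'ROWS' [FORCE]. ROWS is JSON, a list of rows, each a list of 7 numbers: the shift along the world's x, y, z in mm, then the turn, a rotation vector about the world's x, y, z in rad, then the closure, from -1 (fully open) to 1 (shut). In form: [[tx, ty, tz, rx, ry, rz, claw], ...]. A call has 1 to 8 rows; each row shifts and turns the commanded pose from where the row before left it; what a row does not reach is not made up. A row lasts 1/8 s, in which the tool goes at most 62.5 mm and 10.7 degrees, less where a joint would pass 70% of its speed; a pose out of reach is approached as far as the arm can. A call is refused whole if a number of a shift passes 62.5 or a number of a turn 0.188, either way. A call with a gripper value outside its range is refused whole. The fingers move at their own pace and stop on an object; FORCE is the grip in N (left out, the last holds). Time passes only in rows, so rows that do not move let the fingers close. It gives the time, the measured TCP pose, the force, the opening and the grip force at its end, in the units of the state.
- get_obs(): the state, without advancing time (a new reading comes with each control period).
- read_camera(name): name is "scene" or "side" or "wrist"; returns the picture (480x640x3 uint8, red, green, blue); there is no depth.
- camera_params(name): a dict with "fx", "fy", "cx", "cy" (pixels), "extrinsics" (4x4, takes a point from world to camera coordinates). Camera axes: x right, y down, z forward; pixel columns grow to the right and rows downward; lengths in m; the calibration is good to about 2 mm. A picture is of the moment at which its call begins: read the wrist's pose just before it. camera_params takes no time and is no camera call; for the wrist camera it gives the pose at the moment of the call.
- sign_off(): hands the job in; it is judged then, once.
Trained networks look in the newest picture that a camera, given by its name, has taken for a name from the list of things; names that differ only in an ending like _2 or _b are one class to them, and where a whole thing is asked for, a point or a joint stands for the part that bears it (a point fixed in the world has none). Each returns a list of dicts, best first, with "conf" (0 to 1); they miss things now and then, are a little off and sometimes report something else, mostly with a low value. They report only what shows in the picture. A call takes as long as a camera call. They do not tell look-alikes from the thing itself.
- find_in(camera, thing): "position" ([column, row] in pixels, amid what is visible of it).
The state is a dict: "clock": time; "qpos": joint angles; "qd": joint speeds; "joint_torque": joint torques, N m; "tool_pos": TCP position; "tcp_rot": TCP orientation; "wrist_force": force on the tool from outside, world axes, zero at the start; "wrist_torque": the same for the moment, N m; "finger_gap": finger opening in m; "grip_force": force on a finger pad.
Only numpy, scipy, OpenCV 4.12 (cv2) and the standard library are available. Lean on these libraries where they do the work, as an engineer would, in place of code of your own. Each camera call takes 0.05 s, during which the arm holds its last target. There are 200 camera calls.

### The job

The twine stand has run out: swing its guide arm aside by the red knob, mount the spool of brown jute twine fully home on the upright spindle, standing on its wide foot, lowering it on without dropping it, and let go. Then swing the guide arm back against its stop, so that the white eye is centred over the spindle. Leave the green spool standing where it is.

Things in the scene. Friction and masses are not known exactly. Their poses are not given: they have to be found in the camera images.
- jute_spool_centre (a point): Centre (half-way up, on the axis) of the loose brown twine spool, 130 mm tall, 0.25 kg, standing on the table. White foot flange 90 mm wide, 5 thick; twine tapers from 82 to 57 mm diameter, ending 85 mm up; above it 45 mm of bare white tube, 40 mm in diameter (grip it there from above; its top is 65 mm above this point). A 32 mm hole runs right through. z: the axis, up from the foot
- green_spool_centre (a point): Centre (half-way up) of a like spool with dark green twine, same sizes, loose, standing on the table. To be left where it is
- spindle_seat (a point): Centre of the black seat disc (92 mm wide, 20 mm above the table) of the fixed blue stand, where the spool's foot rests. From it the steel spindle, 29 mm in diameter, rises 71 mm, the last 11 mm tapering. z up; x points to the stand's post, 21 mm thick, 120 mm away, that carries the guide arm. A spool fully home has its centre 65 mm above this point
- guide_pivot (a point): Point on the vertical hinge axis of the guide arm, on the post, 185 mm above the seat and 120 mm from the spindle axis. Axes as of spindle_seat. The arm is a flat blue bar, 175 to 187 mm above the seat: 45 mm over the top of a spool that is home, and in the way of one being put on
- guide_knob (a point): Middle of the upright round red knob on the guide arm: 18 mm in diameter, standing 35 mm above the bar, its top 18 mm above this point and the bar 17 mm below it; 85 mm from the hinge axis. Pinch it from above or push it sideways
- guide_eye (a point): Centre of the white ceramic guide eye, a ring of 28 mm diameter at the end of the arm, 120 mm from the hinge axis
- guide_arm (a joint): Angle of the guide arm in rad. 0: against its stop, with the eye centred over the spindle; grows to 1.75 (other stop) as the arm swings aside, counter-clockwise seen from above, to the robot's right. Light friction (about 0.06 N m), it stays where it is left; no spring
There are look-alikes about, which are no part of the job. What is shaped like the part that bears spindle_seat but yellow is not meant. Leave any yellow look-alike of the part that bears jute_spool_centre alone.

How it is judged (in metres and radians):
On the way, in this order (a step that is already met when the one before it is completed fails the run):
1. the guide arm is swung aside (more than 0.8 rad) (value of joint guide_arm above 0.8 rad), for 0.2 s.
2. the jute spool stands fully home on the spindle, foot down, and the fingers have let go of it (horizontal distance between jute_spool_centre and spindle_seat below 0.005 m and z of jute_spool_centre in the frame of spindle_seat between 0.06 and 0.069 m and z of spindle_seat in the frame of jute_spool_centre below 0 m and angle between jute_spool_centre's own z axis and vertical below 0.06 rad and contact force between the fingers and jute_spool below 0.1 N), for 0.2 s.
At the end, for the whole second after the job is handed in: The jute spool is at rest upright on its foot, fully home (centre 60 to 69 mm above the seat, within 5 mm of the spindle axis, tilt under 0.06 rad); the guide arm is within 0.07 rad of its stop (eye about over the spindle); the green spool is within 30 mm of its start (horizontal distance between jute_spool_centre and spindle_seat below 0.005 m and z of jute_spool_centre in the frame of spindle_seat between 0.06 and 0.069 m and z of spindle_seat in the frame of jute_spool_centre below 0 m and angle between jute_spool_centre's own z axis and vertical below 0.06 rad and linear speed of jute_spool below 0.02 m/s and value of joint guide_arm below 0.07 rad and distance of green_spool_centre from where it was at the start of the episode below 0.03 m); the robot touches nothing.
It fails at once if the green spool is moved more than 30 mm or knocked over (distance of green_spool_centre from where it was at the start of the episode above 0.03 m).
It fails at once if the jute spool is dropped down the spindle (faster than 0.7 m/s there) (horizontal distance between jute_spool_centre and spindle_seat below 0.02 m and z of jute_spool_centre in the frame of spindle_seat below 0.13 m and linear speed of jute_spool above 0.7 m/s).
It also fails if it takes over 66 s, if anything falls off the work surface, if the arm or the gripper's body presses on something with over 40 N, if the wrist force passes 120 N, or if a joint passes its speed limit or range.

## Working session

There is one attempt and no reset: what is moved stays moved. The work goes in short steps, Python scripts to look and compute and a shell command to move; the robot and the scene stay as the last step left them, time stands still between calls to the robot, and variables do not carry over. Pictures are saved under pics/ and viewed, at most 10 in all, crops included, and the job is handed in when it is done.

```bash
ls; mkdir -p pics; cat > h.py <<'E'
from rig import *
import numpy as np, cv2
def ray(P,uv):
    E=np.array(P["extrinsics"]);R=E[:3,:3];t=E[:3,3]
    d=R.T@np.array([(uv[0]-P["cx"])/P["fx"],(uv[1]-P["cy"])/P["fy"],1.]);return -R.T@t,d/np.linalg.norm(d)
def tri(obs):
    A=np.zeros((3,3));b=np.zeros(3)
    for P,uv in obs:
        o,d=ray(P,uv);M=np.eye(3)-np.outer(d,d);A+=M;b+=M@o
    x=np.linalg.solve(A,b)
    res=[np.linalg.norm((np.eye(3)-np.outer(d,d))@(x-o)) for o,d in (ray(P,uv) for P,uv in obs)]
    return x,res
def onz(P,uv,z):
    o,d=ray(P,uv);return o+d*(z-o[2])/d[2]
def proj(P,p):
    E=np.array(P["extrinsics"]);c=E[:3,:3]@np.array(p)+E[:3,3];return [P["fx"]*c[0]/c[2]+P["cx"],P["fy"]*c[1]/c[2]+P["cy"]]
def save(im,n): cv2.imwrite("pics/"+n,cv2.cvtColor(im,cv2.COLOR_RGB2BGR))
E
python3 - <<'E'
from h import *
for c in ("scene","side"):
    im=read_camera(c);save(im,c+"0.png")
    for t in ("jute_spool_centre","spindle_seat","guide_pivot","guide_knob","guide_eye"):
        print(c,t,[(np.round(d["position"]).tolist(),round(d["conf"],2)) for d in find_in(c,t)])
    P=camera_params(c);print(P["fx"],np.round(ray(P,(320,240)),2).tolist())
E
```

```text
pics
scene jute_spool_centre [([240.0, 305.0], 0.97), ([281.0, 357.0], 0.6)]
scene spindle_seat [([297.0, 296.0], 0.87), ([322.0, 243.0], 0.84)]
scene guide_pivot [([327.0, 244.0], 0.95), ([297.0, 292.0], 0.79)]
scene guide_knob [([309.0, 216.0], 0.97), ([329.0, 179.0], 0.66)]
scene guide_eye [([304.0, 215.0], 0.93), ([325.0, 179.0], 0.6)]
619.3889961505445 [[0.0, 1.18, 0.68], [0.46, -0.8, -0.39]]
side jute_spool_centre [([345.0, 368.0], 0.61), ([254.0, 325.0], 0.56)]
side spindle_seat [([299.0, 293.0], 0.98), ([276.0, 234.0], 0.69)]
side guide_pivot [([279.0, 234.0], 0.7), ([303.0, 295.0], 0.6)]
side guide_knob [([272.0, 169.0], 0.92), ([305.0, 219.0], 0.78)]
side guide_eye [([274.0, 166.0], 0.73), ([300.0, 215.0], 0.62)]
544.8383232333325 [[0.49, 1.1, 0.65], [0.11, -0.88, -0.45]]
```

View pics/scene0.png

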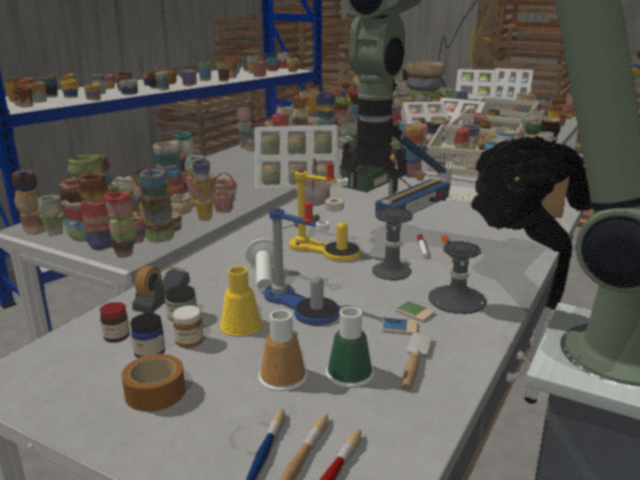

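View pics/side0.png

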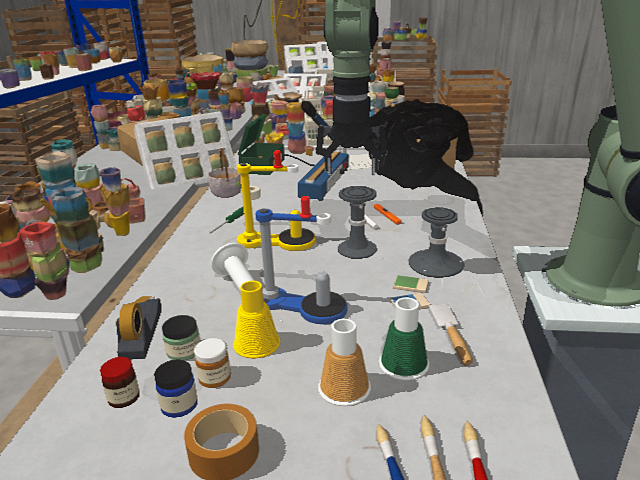

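The views show the jute spool (scene tube top ~(283,317), side ~(345,326)), the blue stand with its spindle (scene ~(316,282), side ~(322,276)), and the arm closed. The knob is at scene (309,211) and side (305,205). I'll enlarge these areas to get more precise pixels.

```bash
python3 - <<'E'
from h import *
a=cv2.imread("pics/scene0.png")[190:390,235:385];b=cv2.imread("pics/side0.png")[190:410,235:435]
f=lambda m,s:cv2.resize(m,None,fx=s,fy=s,interpolation=cv2.INTER_CUBIC)
A=f(a,2.5);B=f(b,2);H=max(A.shape[0],B.shape[0])
pad=lambda m:cv2.copyMakeBorder(m,0,H-m.shape[0],0,0,cv2.BORDER_CONSTANT)
cv2.imwrite("pics/crop.png",np.hstack([pad(A),pad(B)]))
o=get_obs();print(o["tool_pos"],o["tcp_rot"])
for c in ("scene","side"):
    P=camera_params(c);print(c,proj(P,[.55,0,.209]))
S,D=camera_params("scene"),camera_params("side")
print(tri([(S,(297,296)),(D,(299,293))]),tri([(S,(309,211)),(D,(305,208))]),tri([(S,(283,317)),(D,(345,326))]))
E
```

```text
[ 5.50021427e-01 -2.32907608e-06  2.09488563e-01] [[-2.14171050e-06  1.00000000e+00 -4.49186316e-09]
 [ 1.00000000e+00  2.14171053e-06  6.41074100e-06]
 [ 6.41074101e-06 -4.47813317e-09 -1.00000000e+00]]
scene [np.float64(371.82748674502477), np.float64(206.23081801036477)]
side [np.float64(351.2356424741681), np.float64(188.19406338892077)]
(array([0.64947468, 0.15927716, 0.03501085]), [np.float64(0.0030260165291699634), np.float64(0.0030260165291699343)]) (array([0.6320351 , 0.13618685, 0.22360842]), [np.float64(0.002957078568886907), np.float64(0.002957078568886939)]) (array([0.53804995, 0.38449708, 0.12411316]), [np.float64(4.574311265144299e-05), np.float64(4.574311265142909e-05)])
```

View pics/crop.png

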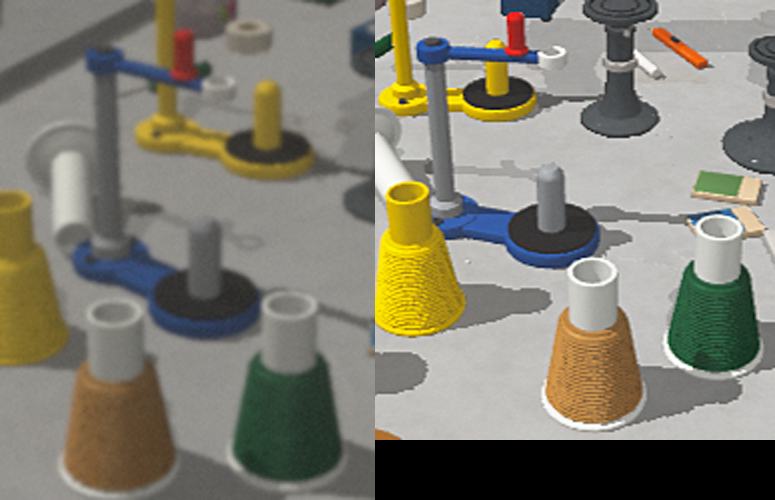

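The crop shows the following, in full-image pixels:
- **Jute rim:** scene (281.4,315), side (344.5,323.5).
- **Green rim:** scene (351,311), side (407,304.5).
- **Seat disc:** scene (317.4,308.4), side (324,304.5).
- **Knob, eye and pivot:** visible in both views.

```bash
python3 - <<'E'
from h import *
S,D=camera_params("scene"),camera_params("side")
for n,a,b in (("jtop",(281.4,315.2),(344.5,323.5)),("gtop",(351.4,311.2),(407,304.5)),("seat",(317.4,308.4),(324,304.5)),("tip",(317,278),(323,274)),("knob",(308.6,212),(305.5,206.5)),("eye",(322.2,226),(323.5,218.5)),("piv",(277.8,212),(265.5,212.5)),("yellowtop",(240,270),(251.5,285)),("ped1",(398,216),(356,194)),("ped2",(461,250),(439,215))):
    x,r=tri([(S,a),(D,b)]);print(n,np.round(x,4),np.round(r[0],4))
E
```

```text
jtop [0.5387 0.3879 0.1303] 0.001
gtop [0.4369 0.3185 0.1286] 0.0024
seat [0.5973 0.1624 0.0155] 0.0009
tip [0.5975 0.163  0.0893] 0.0009
knob [0.6307 0.1389 0.2252] 0.0004
eye [0.5958 0.1427 0.202 ] 0.0002
piv [0.7118 0.1336 0.2085] 0.0005
yellowtop [0.7166 0.271  0.1255] 0.0008
ped1 [ 0.5468 -0.1471  0.1366] 0.0011
ped2 [ 0.3531 -0.0464  0.128 ] 0.0006
```

```bash
python3 -m crank '[[0,0,45,0,0,0,1],[0,0,45,0,0,0,1],[16,35,0,0,0,0,1],[16,35,0,0,0,0,1],[16,35,0,0,0,0,1],[16,35,0,0,0,0,1],[16,35,0,0,0,0,1],[0,0,0,0,0,0,1]]'
python3 - <<'E'
from h import *
im=read_camera("wrist");save(im,"w1.png")
P=camera_params("wrist")
for t in ("spindle_seat","guide_knob","guide_eye","jute_spool_centre"):print(t,[(np.round(d["position"]).tolist(),round(d["conf"],2)) for d in find_in("wrist",t)])
for n,p in (("seat",(.5973,.1624,.02)),("knob",(.6307,.1389,.2252)),("tcp",get_obs()["tool_pos"])):print(n,proj(P,p))
E
```

```text
clock: 1.6
tool_pos: [0.6304, 0.1773, 0.2986]
tcp_rot: [[-0.003, 1.0, -0.001], [1.0, 0.003, 0.0], [0.0, -0.001, -1.0]]
wrist_force: [0.5, -0.7, -0.9]
finger_gap: 0.0001
grip_force: 0.0
spindle_seat [([339.0, 226.0], 0.57), ([433.0, 382.0], 0.54)]
guide_knob [([371.0, 276.0], 0.73)]
guide_eye [([371.0, 273.0], 0.89), ([154.0, 66.0], 0.36)]
jute_spool_centre [([251.0, 21.0], 0.78), ([393.0, 108.0], 0.76)]
seat [np.float64(297.5917838976941), np.float64(200.641609821277)]
knob [np.float64(322.41280061938954), np.float64(281.2931723416881)]
tcp [np.float64(320.7970711610421), np.float64(280.4469153297207)]
```

View pics/w1.png

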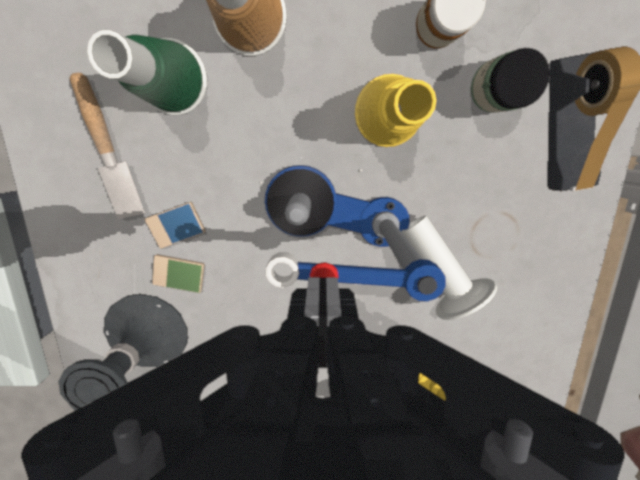

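The wrist view shows the knob at (322,272), the eye at (284,271) and the seat at (300,200), which fits the estimates. The fingers are on the +y side of the knob, so I'll descend and push.

```bash
python3 -m crank '[[0,0,-33,0,0,0,1],[0,0,-33,0,0,0,1],[0,0,0,0,0,0,1],[0,-10,0,0,0,0,1],[0,-12,0,0,0,0,1],[0,-14,0,0,0,0,1],[2,-14,0,0,0,0,1],[3,-14,0,0,0,0,1]]'

```

```text
clock: 2.85
tool_pos: [0.6352, 0.1098, 0.2337]
tcp_rot: [[0.0, 1.0, 0.0], [1.0, -0.0, -0.0], [-0.0, 0.0, -1.0]]
wrist_force: [0.6, 0.1, 0.2]
finger_gap: 0.0002
grip_force: 0.0
```

```bash
python3 -m crank '[[3,-14,0,0,0,0,1],[4,-14,0,0,0,0,1],[8,-8,0,0,0,0,1],[8,-7,0,0,0,0,1],[8,-6,0,0,0,0,1],[4,-3,0,0,0,0,1],[0,0,0,0,0,0,1]]'
python3 - <<'E'
from h import *
im=read_camera("wrist");save(im,"w2.png")
P=camera_params("wrist")
print([(np.round(d["position"]).tolist(),round(d["conf"],2)) for d in find_in("wrist","guide_eye")])
for d in find_in("wrist","guide_eye"):
    e=onz(P,d["position"],.201);v=e[:2]-[.712,.134];print(e,np.arctan2(v[1],v[0])%6.28-2.895,np.linalg.norm(v))
E
```

```text
clock: 3.72
tool_pos: [0.6702, 0.059, 0.2332]
tcp_rot: [[0.0, 1.0, -0.0], [1.0, -0.0, 0.0], [0.0, -0.0, -1.0]]
wrist_force: [0.1, -0.2, -0.3]
finger_gap: -0.0001
grip_force: 0.0
[([311.0, 125.0], 0.76)]
[0.66429178 0.1369662  0.201     ] 0.1844988458840473 0.0478003430117692
```

View pics/w2.png

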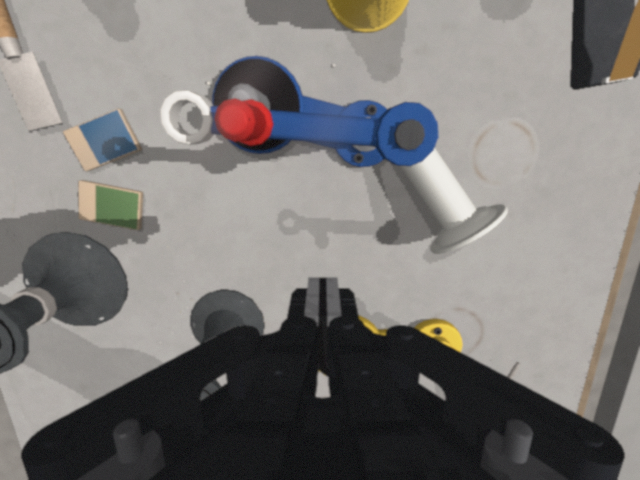

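The guide arm has not moved: the eye is at (187,117) and the knob at (245,120), so the fingers missed the knob. I'll triangulate again with both wrist views and the fixed cameras.

```bash
python3 - <<'E'
from h import *
W=camera_params("wrist");o=get_obs();t2=np.array(o["tool_pos"])
E=np.array(W["extrinsics"]);t1=np.array([.6304,.1773,.2986])
W1=dict(W);E1=E.copy();E1[:3,3]=E[:3,3]-E[:3,:3]@(t1-t2);W1["extrinsics"]=E1
print("cam",ray(W,(320,240)))
im=cv2.imread("pics/w2.png");h=cv2.cvtColor(im,cv2.COLOR_BGR2HSV)
m=cv2.inRange(h,(0,170,90),(6,255,255))|cv2.inRange(h,(174,170,90),(180,255,255));ys,xs=np.where(m);print("red",xs.min(),xs.max(),ys.min(),ys.max())
S,D=camera_params("scene"),camera_params("side")
for n,w1,w2,a,b in (("eye",(284,270.5),(187,117),(322.2,226),(323.5,218.5)),("piv",(426,284),(409,133),(277.8,212),(265.5,212.5)),("seat",(300,200),(257,101),(317.4,308.4),(324,304.5))):
    for l in ([(W1,w1),(W,w2)],[(S,a),(W,w2)],[(D,b),(W,w2)],[(W1,w1),(W,w2),(S,a),(D,b)]):
        x,r=tri(l);print(n,np.round(x,4),np.round(r,4))
print(proj(W,t2),proj(W,t2+[0,0,-.017]))
E
```

```text
cam (array([0.67031616, 0.13249169, 0.39744225]), array([-0.00625424, -0.30570189, -0.95210674]))
red 227 272 101 145
eye [0.5986 0.1416 0.2078] [0.001 0.001]
eye [0.5958 0.1417 0.202 ] [0.0005 0.0005]
eye [0.5956 0.1416 0.2014] [0.0004 0.0004]
eye [0.5968 0.1407 0.2015] [0.0022 0.0016 0.0002 0.001 ]
piv [0.716  0.1328 0.2141] [0.0002 0.0002]
piv [0.7156 0.1318 0.2082] [0.0023 0.0023]
piv [0.7149 0.1326 0.2079] [0.0028 0.0028]
piv [0.7154 0.1312 0.208 ] [0.0025 0.0029 0.0018 0.0032]
seat [0.6016 0.1655 0.0219] [0.0003 0.0003]
seat [0.5988 0.1646 0.0168] [0.0027 0.0027]
seat [0.5989 0.1657 0.0161] [0.0019 0.0019]
seat [0.5989 0.1643 0.0161] [0.002  0.0026 0.0028 0.0018]
[np.float64(321.1451198551991), np.float64(276.46749721981394)] [np.float64(321.2163918031692), np.float64(264.51317894433504)]
```

```bash
python3 - <<'E'
from h import *
import rig
print([k for k in dir(rig) if k[0]!='_'],getattr(rig,"nose_length",None))
f=lambda m:cv2.resize(m,(400,400),interpolation=cv2.INTER_CUBIC)
a=read_camera("scene");b=read_camera("side")
save(np.hstack([f(a[80:280,240:440]),f(b[80:280,220:420])]),"c3.png")
P=camera_params("side");t=np.array(get_obs()["tool_pos"])
print("side px tcp,tip",proj(P,t),proj(P,t-[0,0,.017]))
P=camera_params("scene");print("scene",proj(P,t),proj(P,t-[0,0,.017]))
E
```

```text
['Unreachable', 'camera_params', 'find_in', 'get_obs', 'nose_length', 'read_camera', 'sign_off'] 0.017
side px tcp,tip [np.float64(291.67369163382057), np.float64(186.8065764008892)] [np.float64(292.09555220946663), np.float64(194.44557109327144)]
scene [np.float64(311.77838799999466), np.float64(194.68733355182886)] [np.float64(311.8445736203394), np.float64(201.92637157761806)]
```

View pics/c3.png

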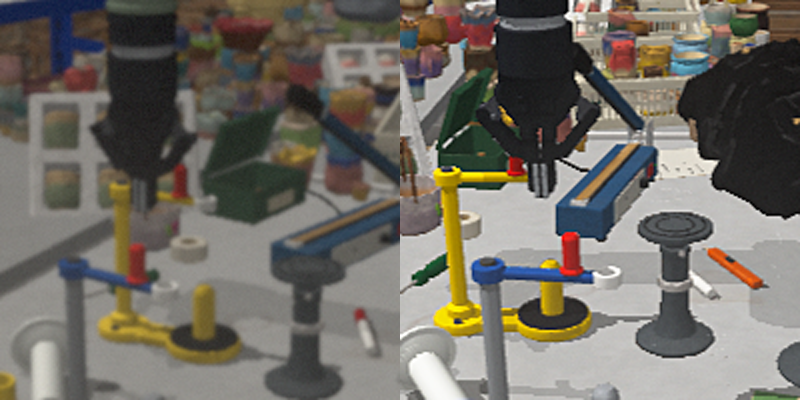

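```bash
python3 - <<'E'
from h import *
S,D,W=map(camera_params,("scene","side","wrist"));o=get_obs()
print(o["tool_pos"],o["qpos"],o["finger_gap"])
for l in ([(S,(312.5,184.5)),(D,(291,177.5))],[(S,(312.5,184.5)),(W,(322,278))],[(D,(291,177.5)),(W,(322,278))]):print(tri(l))
E
```

```text
[0.669793   0.05931762 0.23358105] [-1.22455469e+00  3.15846471e+01  1.25788844e+01  7.09981452e+01
  3.19504396e-03  8.87527682e+01] 0.0001614814204354612
(array([0.67083088, 0.05465969, 0.25401543]), [np.float64(0.001686146322020834), np.float64(0.0016861463220208483)])
(array([0.66727605, 0.06723718, 0.25876337]), [np.float64(0.0038025904525953325), np.float64(0.003802590452595448)])
(array([0.66936097, 0.0689865 , 0.25746029]), [np.float64(0.0009343404369504404), np.float64(0.0009343404369508608)])
```

The fixed cameras and the wrist camera agree that the real fingertips are about 21 mm above the reported TCP (z≈0.255), not 17 mm below it. The fingers therefore passed over the knob. I'll go back and descend 36 mm further while watching the force.

```bash
python3 -m crank '[[-10,30,10,0,0,0,1],[-10,30,0,0,0,0,1],[-10,30,0,0,0,0,1],[-10,28,0,0,0,0,1],[0,0,-15,0,0,0,1],[0,0,-15,0,0,0,1],[0,0,-15,0,0,0,1],[0,0,0,0,0,0,1]]'
python3 - <<'E'
from h import *
o=get_obs();t=np.array(o["tool_pos"]);f=lambda m:cv2.resize(m,(400,400),interpolation=cv2.INTER_CUBIC)
a=read_camera("scene");b=read_camera("side")
save(np.hstack([f(a[130:270,240:380]),f(b[130:270,235:375])]),"c4.png")
E
```

```text
clock: 4.97
tool_pos: [0.629, 0.1759, 0.1962]
tcp_rot: [[0.001, 1.0, -0.004], [1.0, -0.001, -0.001], [-0.001, -0.004, -1.0]]
wrist_force: [-0.9, -0.5, 0.4]
finger_gap: 0.0004
grip_force: 0.0
```

View pics/c4.png

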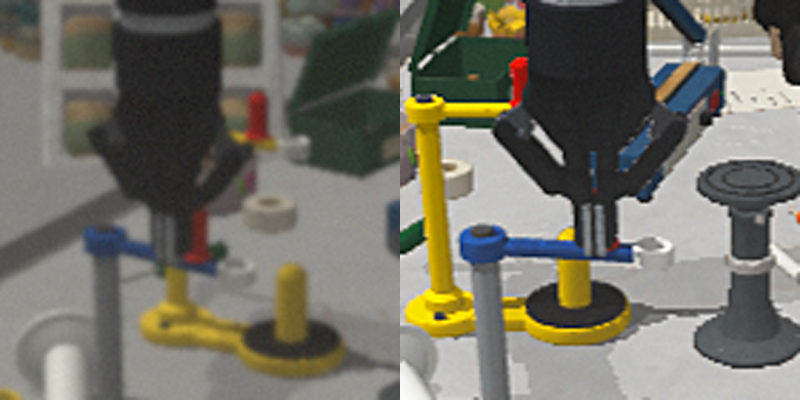

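The fingers are now beside the knob on its +y side, tips at scene (299,224) and side (302,218), just over bar height. Pushing now.

```bash
python3 -m crank '[[0,-10,0,0,0,0,1],[0,-12,0,0,0,0,1],[0,-14,0,0,0,0,1],[2,-14,0,0,0,0,1],[3,-14,0,0,0,0,1],[3,-14,0,0,0,0,1],[4,-14,0,0,0,0,1],[8,-8,0,0,0,0,1]]'; python3 -m crank '[[9,-7,0,0,0,0,1],[9,-6,0,0,0,0,1],[6,-3,0,0,0,0,1],[0,0,0,0,0,0,1]]'
python3 - <<'E'
from h import *
im=read_camera("wrist");save(im,"w5.png")
P=camera_params("wrist")
for d in find_in("wrist","guide_eye"):
    e=onz(P,d["position"],.201);v=e[:2]-[.715,.132];print(d,e,np.arctan2(v[1],v[0])%6.28-2.88,np.linalg.norm(v))
E
```

```text
clock: 6.08
tool_pos: [0.65, 0.0758, 0.1984]
tcp_rot: [[0.001, 1.0, -0.001], [1.0, -0.001, -0.0], [-0.0, -0.001, -1.0]]
wrist_force: [-0.1, 1.0, 0.0]
finger_gap: 0.0001
grip_force: 0.5
clock: 6.58
tool_pos: [0.6745, 0.0607, 0.1982]
tcp_rot: [[0.0, 1.0, -0.0], [1.0, -0.0, -0.001], [-0.001, -0.0, -1.0]]
wrist_force: [-0.3, -0.2, 0.5]
finger_gap: 0.0001
grip_force: 0.0
{'position': [393.4, 173.5], 'conf': 0.55} [0.70896685 0.11570628 0.201     ] 1.474582080214283 0.017374816285881944
```

View pics/w5.png

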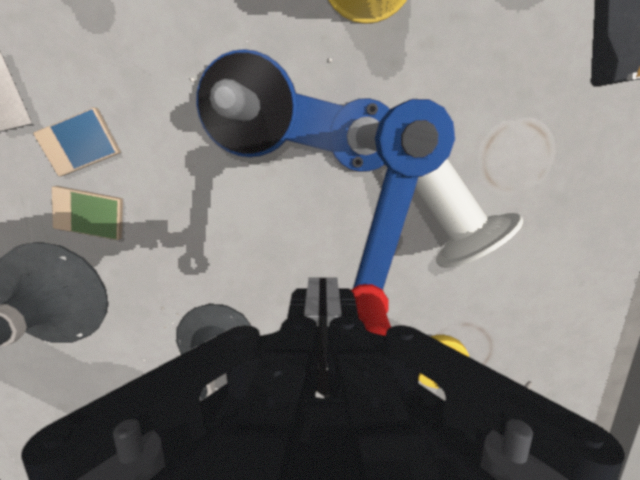

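The guide arm is swung aside (knob at (372,305), bar nearly along −y, about 1.5 rad) and the spindle is clear. I'll raise the tool and measure the seat and the jute spool from above.

```bash
python3 -m crank '[[0,0,50,0,0,0,1],[0,0,50,0,0,0,1],[-25,20,0,0,0,0,-1],[-25,20,0,0,0,0,-1],[-25,10,0,0,0,0,-1],[0,0,0,0,0,0,-1],[0,0,0,0,0,0,-1]]'
cat >> h.py <<'E'
def blob(im,lo,hi,near,open_=3):
    h=cv2.cvtColor(im,cv2.COLOR_RGB2HSV);m=cv2.inRange(h,lo,hi)
    m=cv2.morphologyEx(m,cv2.MORPH_OPEN,np.ones((open_,open_),np.uint8))
    n,l,s,c=cv2.connectedComponentsWithStats(m)
    k=[i for i in range(1,n) if s[i,4]>60]
    i=min(k,key=lambda i:np.hypot(*(c[i]-near)));mm=(l==i).astype(np.uint8)
    ct=max(cv2.findContours(mm,cv2.RETR_EXTERNAL,cv2.CHAIN_APPROX_NONE)[0],key=len)
    return cv2.convexHull(ct),s[i]
E
python3 - <<'E'
from h import *
P=camera_params("wrist");im=read_camera("wrist");save(im,"w6.png")
c=proj(P,[.599,.1645,.02]);print(get_obs()["tool_pos"],c,proj(P,[.599,.1645,.091]))
hull,s=blob(im,(0,0,0),(180,255,60),c);e=cv2.fitEllipse(hull);print(e,s)
print(onz(P,e[0],.02), onz(P,e[0],.0+.022))
E
```

```text
clock: 7.55
tool_pos: [0.5996, 0.1109, 0.2988]
tcp_rot: [[-0.0, 1.0, 0.001], [1.0, 0.0, -0.0], [-0.0, 0.001, -1.0]]
wrist_force: [0.4, 0.6, 0.2]
finger_gap: 0.0856
grip_force: 0.0
[0.59971995 0.11066959 0.29857132] [np.float64(320.90735580405374), np.float64(149.4825510228304)] [np.float64(320.78750934942957), np.float64(152.45997455453642)]
((303.418701171875, 147.2154083251953), (29.91160774230957, 57.071624755859375), 12.157938957214355) [ 288  119   28   58 1049]
[0.57646525 0.16735735 0.02      ] [0.57657091 0.16743293 0.022     ]
```

View pics/w6.png

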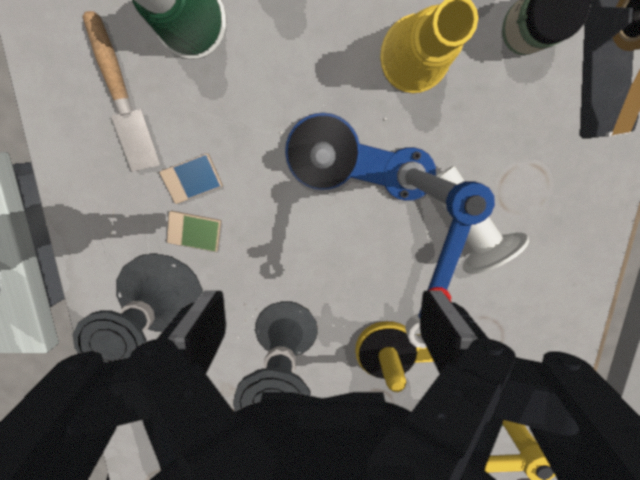

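The view from overhead shows the disc centre at ~(323,150), the spindle tip at ~(323.5,154) and the guide arm fully aside. I'll refine the disc centre by segmentation, then go over the jute.

```bash
python3 - <<'E'
from h import *
P=camera_params("wrist");im=cv2.cvtColor(cv2.imread("pics/w6.png"),cv2.COLOR_BGR2RGB)
g=cv2.cvtColor(im,cv2.COLOR_RGB2GRAY);print(g[150,285:360:3],g[110:190:3,310])
h=cv2.cvtColor(im,cv2.COLOR_RGB2HSV)
for T in (70,80,90):
    hull,s=blob(im,(0,0,0),(180,110,T),(322,150),2);e=cv2.minEnclosingCircle(hull);f=cv2.fitEllipse(hull);print(T,e,f,s,onz(P,f[0],.02)[:2])
roi=cv2.GaussianBlur(g,(3,3),0)[135:172,305:345];m=(roi>92).astype(np.uint8);n,l,s,c=cv2.connectedComponentsWithStats(m);print(s[1:],c[1:]+[305,135])
for c in c[1:]: print(onz(P,c+[305,135],.088))
E
python3 -m crank '[[-15,50,0,0,0,0,-1],[-15,50,0,0,0,0,-1],[-15,50,0,0,0,0,-1],[-16,42,0,0,0,0,-1],[0,0,0,0,0,0,-1],[0,0,0,0,0,0,-1]]'
python3 - <<'E'
from h import *
P=camera_params("wrist");im=read_camera("wrist");save(im,"w7.png")
print(get_obs()["tool_pos"],"pred top",proj(P,[.5387,.3879,.13]),"green",proj(P,[.4369,.3185,.1286]))
E
```

```text
[ 79  37  36  39  41  43  46  49  55  90 109 136 158 161 152 146 119  54
  49  50  45  42  43  42  54] [169 152  84  54  54  54  52  53  58  55  53  57  53  57  66  74  68  62
  53  61  62  59  56  61  61  58  86]
70 ((322.5, 153.80882263183594), 36.40458297729492) ((322.9354248046875, 153.07864379882812), (69.32998657226562, 71.90361785888672), 169.0236358642578) [ 288  118   70   72 3345] [0.60173427 0.15981118]
80 ((323.5, 154.0), 37.36652755737305) ((323.0140075683594, 153.5998077392578), (69.58696746826172, 74.10665130615234), 171.86465454101562) [ 288  118   70   73 3495] [0.60183553 0.15915392]
90 ((344.29815673828125, 166.0321044921875), 60.47783660888672) ((341.79254150390625, 165.22821044921875), (76.99340057373047, 122.89751434326172), 122.08712005615234) [ 287  117  109   83 3850] [0.62639112 0.14430518]
[[  8   7  22  25 437]] [[323.597254   154.11670481]]
[0.60221319 0.16240133 0.088     ]
clock: 8.35
tool_pos: [0.5387, 0.3025, 0.2981]
tcp_rot: [[0.0, 1.0, -0.0], [1.0, -0.0, -0.001], [-0.001, -0.0, -1.0]]
wrist_force: [-0.2, -0.1, -0.0]
finger_gap: 0.0852
grip_force: 0.0
[0.53884667 0.30200427 0.29815264] pred top [np.float64(321.3057674240421), np.float64(120.0933173690907)] green [np.float64(220.5578488726719), np.float64(192.91409126865148)]
```

View pics/w7.png

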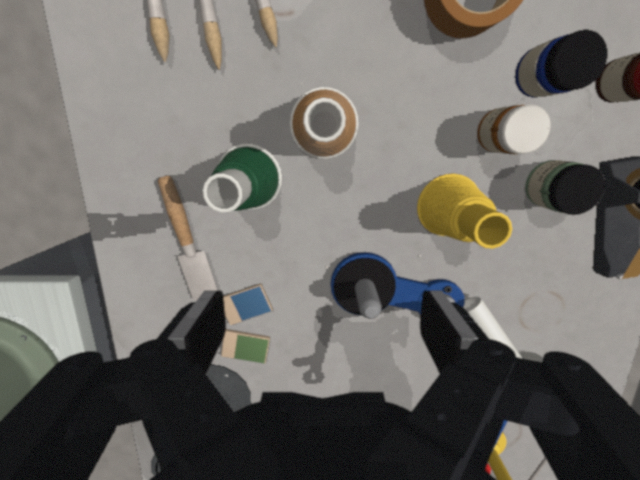

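The view from above the jute shows its tube rim at ~(324.5,121), the green rim at ~(227,190) and the yellow look-alike at (490,229). I'll fit the rim now.

```bash
python3 - <<'E'
from h import *
P=camera_params("wrist");im=cv2.cvtColor(cv2.imread("pics/w7.png"),cv2.COLOR_BGR2RGB)
def fit(lo,hi,near,o,z):
    hull,s=blob(im,lo,hi,near,o);f=cv2.fitEllipse(hull);print(np.round(f[0],1),np.round(f[1],1),s,np.round(onz(P,f[0],z),4))
for V in (150,170,185):
    roi=im.copy();mask=np.zeros(im.shape[:2],np.uint8);cv2.circle(mask,(324,121),27,1,-1);roi[mask==0]=0
    hull,s=blob(roi,(0,0,V),(180,45,255),(324,121),1);f=cv2.fitEllipse(hull);print(np.round(f[0],1),np.round(f[1],1),np.round(onz(P,f[0],.13),4))
h=cv2.cvtColor(im,cv2.COLOR_RGB2HSV);print(h[121,285:365:3].tolist())
E
```

```text
[324.3 119.4] [41.6 44. ] [0.5417 0.3881 0.13  ]
[324.4 119.2] [41.2 43.6] [0.5419 0.3882 0.13  ]
[324.5 119.1] [40.8 42.8] [0.542  0.3884 0.13  ]
[[18, 12, 104], [23, 10, 105], [17, 27, 131], [14, 120, 91], [16, 125, 90], [16, 125, 94], [14, 39, 139], [24, 12, 220], [17, 16, 143], [12, 14, 93], [20, 17, 89], [6, 14, 92], [18, 14, 94], [15, 16, 97], [13, 18, 97], [24, 13, 96], [15, 16, 97], [23, 20, 103], [19, 19, 109], [22, 14, 194], [16, 54, 179], [15, 114, 156], [15, 119, 154], [15, 107, 158], [17, 20, 207], [17, 11, 162], [19, 13, 160]]
```

```bash
python3 -m crank '[[1,43,0,0,0,0,-1],[0,42,0,0,0,0,-1],[0,0,-50,0,0,0,-1],[0,0,-50,0,0,0,-1],[0,0,-50,0,0,0,-1],[0,0,-40,0,0,0,-1],[0,0,-18,0,0,0,-1],[0,0,0,0,0,0,-1]]'
python3 - <<'E'
from h import *
f=lambda m:cv2.resize(m,(400,400),interpolation=cv2.INTER_CUBIC)
a=read_camera("scene");b=read_camera("side");save(np.hstack([f(a[240:400,200:360]),f(b[240:400,265:425])]),"c8.png")
E
```

```text
clock: 9.4
tool_pos: [0.5391, 0.3868, 0.0897]
tcp_rot: [[0.002, 1.0, -0.002], [1.0, -0.002, -0.001], [-0.001, -0.002, -1.0]]
wrist_force: [-0.4, 0.3, 0.1]
finger_gap: 0.0853
grip_force: 0.0
```

View pics/c8.png

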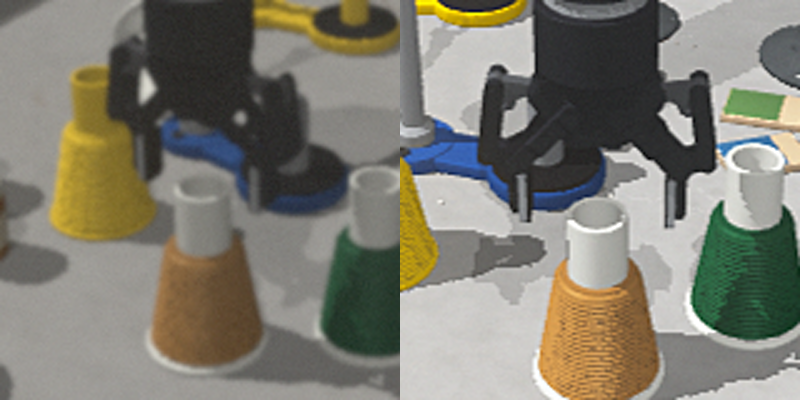

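The fingers straddle the tube with their tips near rim height (side (314,328) and (374,330), scene (259,312) and (302,324)). Triangulating the tips.

```bash
python3 - <<'E'
from h import *
S,D=camera_params("scene"),camera_params("side")
for a,b in (((259,312),(314.2,328)),((302,324),(373.8,330)),((281.4,315.2),(344.5,323.5))):print(tri([(S,a),(D,b)]))
E
```

```text
(array([0.58763889, 0.38800716, 0.1212977 ]), [np.float64(0.0007585455607486334), np.float64(0.0007585455607485559)])
(array([0.4915389 , 0.39673376, 0.12867356]), [np.float64(0.0008848960045110079), np.float64(0.0008848960045110776)])
(array([0.53865585, 0.38785691, 0.1302835 ]), [np.float64(0.0009697279918134365), np.float64(0.0009697279918134427)])
```

```bash
python3 -m crank '[[0,0,-11,0,0,0,-1],[0,0,-11,0,0,0,-1],[0,0,0,0,0,0,0.3],[0,0,0,0,0,0,1],[0,0,0,0,0,0,1],[0,0,0,0,0,0,1],[0,0,0,0,0,0,1]]' 40
```

```text
clock: 10.38
tool_pos: [0.5394, 0.3882, 0.0689]
tcp_rot: [[0.0, 1.0, 0.001], [1.0, -0.0, 0.0], [0.0, 0.001, -1.0]]
wrist_force: [0.7, -0.8, 1.0]
finger_gap: 0.0395
grip_force: 40.3
```

```bash
python3 -m crank '[[0,0,30,0,0,0,1],[0,0,45,0,0,0,1],[0,0,50,0,0,0,1],[12,-38,0,0,0,0,1],[12,-45,0,0,0,0,1],[12,-45,0,0,0,0,1],[12,-45,0,0,0,0,1],[12,-38,0,0,0,0,1]]' 40
python3 -m crank '[[0,-14,0,0,0,0,1],[0,0,0,0,0,0,1],[0,0,0,0,0,0,1],[0,0,0,0,0,0,1]]' 40
python3 - <<'E'
from h import *
print(get_obs()["tool_pos"])
f=lambda m:cv2.resize(m,(400,533),interpolation=cv2.INTER_CUBIC)
a=read_camera("scene");b=read_camera("side");save(a,"s9a.png");save(b,"s9b.png");save(np.hstack([f(a[190:350,257:377]),f(b[190:350,263:383])]),"c9.png")
E
```

```text
clock: 11.38
tool_pos: [0.5988, 0.1753, 0.1931]
tcp_rot: [[0.001, 1.0, -0.001], [1.0, -0.001, -0.0], [-0.0, -0.001, -1.0]]
wrist_force: [1.1, 0.7, -2.0]
finger_gap: 0.0392
grip_force: 40.8
clock: 11.88
tool_pos: [0.5986, 0.1643, 0.1934]
tcp_rot: [[-0.002, 1.0, -0.0], [1.0, 0.002, 0.0], [0.0, -0.0, -1.0]]
wrist_force: [0.8, 0.9, -1.3]
finger_gap: 0.0391
grip_force: 40.8
[0.59861773 0.16434382 0.19342989]
```

View pics/c9.png

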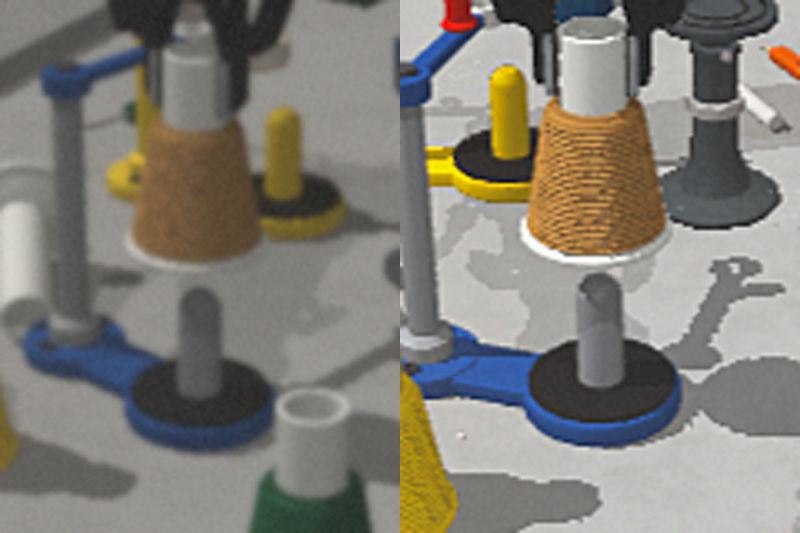

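The spool hangs over the spindle. Columns in the crop:

| Camera | Foot | Disc | Spindle |
|---|---|---|---|
| scene | 195.5 | 201 | 200 |
| side | 597.5 | 605 | 600 |

I'll solve for the offset from these columns.

```bash
python3 - <<'E'
from h import *
from scipy.optimize import least_squares
S,D=camera_params("scene"),camera_params("side")
def sol(obs):
    r=least_squares(lambda p:[proj(P,[p[0],p[1],z])[0]-u for P,u,z in obs],[.6,.163]);return np.round(r.x,4),np.round(r.fun,2)
zf=.1934-.0689
print("spool",sol([(S,315.65,zf),(S,315.5,zf+.105),(D,322.25,zf),(D,320.6,zf+.11)]))
print("spindle",sol([(S,317.3,.02),(S,317,.06),(D,324.5,.02),(D,323,.06)]))
print("foot only",sol([(S,315.65,zf),(D,322.25,zf)]),"disc only",sol([(S,317.3,.02),(D,324.5,.02)]),"shaft",sol([(S,317,.06),(D,323,.06)]))
# check tilt of verticals
for P in (S,D): print([round(proj(P,[.599,.164,z])[0],2) for z in (.02,.06,.125,.235)])
E
```

```text
spool (array([0.5979, 0.1667]), array([ 0.09, -0.08, -0.07,  0.07]))
spindle (array([0.5973, 0.1627]), array([-0.1 ,  0.1 , -0.52,  0.51]))
foot only (array([0.5977, 0.1674]), array([ 0., -0.])) disc only (array([0.596 , 0.1645]), array([0., 0.])) shaft (array([0.5985, 0.1611]), array([0., 0.]))
[np.float64(316.22), np.float64(316.11), np.float64(315.92), np.float64(315.6)]
[np.float64(323.09), np.float64(322.6), np.float64(321.77), np.float64(320.24)]
```

```bash
python3 -m crank '[[1,-2.5,-10,0,0,0,1],[0,0,-10,0,0,0,1],[0,0,-8,0,0,0,1],[0,0,0,0,0,0,1]]' 40; python3 -m crank '[[0,0,-4,0,0,0,1],[0,0,-4,0,0,0,1],[0,0,0,0,0,0,1]]';python3 -m crank '[[0,0,-4,0,0,0,1],[0,0,0,0,0,0,1]]'
```

```text
clock: 12.48
tool_pos: [0.5992, 0.1603, 0.1642]
tcp_rot: [[0.0, 1.0, -0.002], [1.0, -0.0, -0.0], [-0.0, -0.002, -1.0]]
wrist_force: [-0.3, 0.2, -1.9]
finger_gap: 0.0394
grip_force: 40.8
clock: 12.85
tool_pos: [0.5998, 0.1605, 0.1572]
tcp_rot: [[0.0, 1.0, -0.0], [1.0, -0.0, -0.0], [-0.0, -0.0, -1.0]]
wrist_force: [0.2, -0.5, -1.2]
finger_gap: 0.0394
grip_force: 40.8
clock: 13.1
tool_pos: [0.5998, 0.1605, 0.1532]
tcp_rot: [[-0.0, 1.0, -0.001], [1.0, 0.0, -0.0], [-0.0, -0.001, -1.0]]
wrist_force: [-0.2, 0.6, -1.5]
finger_gap: 0.0392
grip_force: 40.8
```

```bash
python3 -m crank '[[0,0,-4,0,0,0,1],[0,0,0,0,0,0,1]]';python3 -m crank '[[0,0,-4,0,0,0,1],[0,0,0,0,0,0,1]]';python3 -m crank '[[0,0,-4,0,0,0,1],[0,0,0,0,0,0,1]]'
```

```text
clock: 13.35
tool_pos: [0.5998, 0.1605, 0.1491]
tcp_rot: [[-0.0, 1.0, -0.001], [1.0, 0.0, -0.0], [-0.0, -0.001, -1.0]]
wrist_force: [0.1, 0.9, -1.6]
finger_gap: 0.0393
grip_force: 40.8
clock: 13.6
tool_pos: [0.5997, 0.1605, 0.145]
tcp_rot: [[-0.0, 1.0, -0.001], [1.0, 0.0, -0.0], [-0.0, -0.001, -1.0]]
wrist_force: [-1.1, -0.2, -1.4]
finger_gap: 0.0394
grip_force: 40.8
clock: 13.85
tool_pos: [0.5997, 0.1605, 0.1411]
tcp_rot: [[0.0, 1.0, -0.001], [1.0, -0.0, -0.0], [-0.0, -0.001, -1.0]]
wrist_force: [-0.1, 0.4, -2.5]
finger_gap: 0.0392
grip_force: 40.8
```

```bash
python3 -m crank '[[0,0,-8,0,0,0,1],[0,0,-8,0,0,0,1],[0,0,-8,0,0,0,1],[0,0,0,0,0,0,1]]';python3 -m crank '[[0,0,-8,0,0,0,1],[0,0,-8,0,0,0,1],[0,0,-6,0,0,0,1],[0,0,0,0,0,0,1]]';python3 -m crank '[[0,0,-3,0,0,0,1],[0,0,0,0,0,0,1]]'
```

```text
clock: 14.35
tool_pos: [0.5992, 0.1604, 0.1163]
tcp_rot: [[0.0, 1.0, -0.002], [1.0, -0.0, -0.0], [-0.0, -0.002, -1.0]]
wrist_force: [0.1, -0.4, -1.2]
finger_gap: 0.0394
grip_force: 40.8
clock: 14.85
tool_pos: [0.5995, 0.1604, 0.0947]
tcp_rot: [[-0.0, 1.0, -0.001], [1.0, 0.0, -0.0], [-0.0, -0.001, -1.0]]
wrist_force: [-1.3, -0.2, -1.0]
finger_gap: 0.0393
grip_force: 40.8
clock: 15.1
tool_pos: [0.6, 0.1605, 0.0924]
tcp_rot: [[-0.0, 1.0, -0.0], [1.0, 0.0, -0.0], [-0.0, -0.0, -1.0]]
wrist_force: [0.3, 0.1, -1.9]
finger_gap: 0.0394
grip_force: 40.8
```

```bash
python3 -m crank '[[0,0,-2,0,0,0,1],[0,0,0,0,0,0,1]]';python3 -m crank '[[0,0,-2,0,0,0,1],[0,0,0,0,0,0,1]]';python3 -m crank '[[0,0,-1,0,0,0,1],[0,0,0,0,0,0,1]]'
```

```text
clock: 15.35
tool_pos: [0.5999, 0.1605, 0.0904]
tcp_rot: [[-0.0, 1.0, -0.0], [1.0, 0.0, -0.0], [-0.0, -0.0, -1.0]]
wrist_force: [-0.3, -0.2, -1.0]
finger_gap: 0.0394
grip_force: 40.8
clock: 15.6
tool_pos: [0.6003, 0.1606, 0.0889]
tcp_rot: [[-0.0, 1.0, 0.001], [1.0, 0.0, 0.0], [0.0, 0.001, -1.0]]
wrist_force: [0.2, -0.4, 0.9]
finger_gap: 0.0392
grip_force: 40.9
clock: 15.85
tool_pos: [0.6006, 0.1606, 0.0887]
tcp_rot: [[-0.0, 1.0, 0.001], [1.0, 0.0, 0.0], [0.0, 0.001, -1.0]]
wrist_force: [-0.9, -1.2, 7.0]
finger_gap: 0.0393
grip_force: 41.1
```

The spool is seated: +7 N appears at exactly the expected height. I'll release and rise.

```bash
python3 -m crank '[[0,0,0,0,0,0,-1],[0,0,0,0,0,0,-1],[0,0,0,0,0,0,-1],[0,0,0,0,0,0,-1],[0,0,30,0,0,0,-1],[0,0,50,0,0,0,-1],[0,0,60,0,0,0,-1],[0,0,60,0,0,0,-1]]'
python3 -m crank '[[0,-25,0,0,0,0,1],[0,-25,0,0,0,0,1],[0,0,0,0,0,0,1],[0,0,0,0,0,0,1]]'
python3 - <<'E'
from h import *
from scipy.spatial.transform import Rotation
S=camera_params("scene");D=camera_params("side")
P=camera_params("wrist");a=read_camera("scene");b=read_camera("side");w=read_camera("wrist")
print(get_obs()["tool_pos"])
def jute(im):
    h=cv2.cvtColor(im,cv2.COLOR_RGB2HSV);m=cv2.inRange(h,(10,100,80),(22,255,255))
    return m
for n,c,im in (("scene",S,a),("side",D,b),("wrist",P,w)):
    q=proj(c,[.599,.163,.065]);m=jute(im);n_,l,s,ce=cv2.connectedComponentsWithStats(m);i=min([i for i in range(1,n_) if s[i,4]>300],key=lambda i:np.hypot(*(ce[i]-q)))
    print(n,"pred",np.round(q),"cone",ce[i],s[i]," pred rows z.025/.105",np.round(proj(c,[.599,.163,.025])),np.round(proj(c,[.599,.163,.105])))
    r=cv2.inRange(cv2.cvtColor(im,cv2.COLOR_RGB2HSV),(0,170,90),(5,255,255));n_,l,s,ce=cv2.connectedComponentsWithStats(r)
    print("  red",[(np.round(ce[i]).tolist(),s[i,4]) for i in range(1,n_) if s[i,4]>25])
    print("  expected knob", np.round(proj(c,[.715-.085*np.cos(1.3),.132-.085*np.sin(1.3),.225])))
E
```

```text
clock: 16.85
tool_pos: [0.5997, 0.1605, 0.2892]
tcp_rot: [[0.0, 1.0, -0.0], [1.0, -0.0, 0.0], [0.0, -0.0, -1.0]]
wrist_force: [1.3, 0.5, 0.1]
finger_gap: 0.0853
grip_force: 0.0
clock: 17.35
tool_pos: [0.5999, 0.1109, 0.2873]
tcp_rot: [[0.0, 1.0, -0.0], [1.0, -0.0, 0.0], [0.0, -0.0, -1.0]]
wrist_force: [0.8, 0.5, -0.5]
finger_gap: 0.0126
grip_force: 0.0
[0.59991581 0.11126843 0.28727267]
scene pred [316. 288.] cone [315.14587156 292.71834862] [ 298  271   36   41 1090]  pred rows z.025/.105 [316. 305.] [316. 272.]
  red [([113.0, 308.0], np.int32(71)), ([331.0, 470.0], np.int32(145))]
  expected knob [305. 196.]
side pred [323. 284.] cone [321.68644689 289.91282051] [ 303  265   39   46 1365]  pred rows z.025/.105 [323. 300.] [322. 267.]
  red [([136.0, 114.0], np.int32(141)), ([277.0, 158.0], np.int32(108)), ([280.0, 189.0], np.int32(147)), ([29.0, 232.0], np.int32(264)), ([15.0, 248.0], np.int32(92)), ([2.0, 254.0], np.int32(40)), ([115.0, 369.0], np.int32(593)), ([479.0, 470.0], np.int32(223))]
  expected knob [282. 189.]
wrist pred [321. 153.] cone [325.33894737 141.3445614 ] [ 292  121   64   65 1425]  pred rows z.025/.105 [321. 151.] [321. 155.]
  red [([449.0, 317.0], np.int32(1018))]
  expected knob [442. 316.]
```

```bash
python3 - <<'E'
from h import *
S,D=camera_params("scene"),camera_params("side")
for n,a,b in (("yknob",(330,171),(278,160)),("yeye",(345,182),(292,168)),("ypost",(300,178),(243,168))):print(n,tri([(S,a),(D,b)])[0])
E
python3 -m crank '[[32,-17,0,0,0,0,1],[32,-17,0,0,0,0,1],[32,-17,0,0,0,0,1],[31,-17,0,0,0,0,1],[0,0,0,0,0,0,1]]'
```

```text
yknob [ 0.73465633 -0.14053803  0.22472539]
yeye [ 0.70682112 -0.17037627  0.19296626]
ypost [ 0.82296644 -0.14006153  0.19810974]
clock: 18.12
tool_pos: [0.7283, 0.0416, 0.2851]
tcp_rot: [[0.001, 1.0, -0.002], [1.0, -0.001, -0.0], [-0.0, -0.002, -1.0]]
wrist_force: [-1.0, 0.5, 0.6]
finger_gap: 0.0002
grip_force: 0.0
```

The yellow stand is about 0.18 m away, so there is room to descend and push back.

```bash
python3 -m crank '[[0,0,-40,0,0,0,1],[0,0,-30,0,0,0,1],[0,0,-16,0,0,0,1],[0,0,0,0,0,0,1],[-10,0,0,0,0,0,1],[-10,1,0,0,0,0,1],[-10,2,0,0,0,0,1],[-10,3,0,0,0,0,1]]';  python3 -m crank '[[-10,4,0,0,0,0,1],[-10,5,0,0,0,0,1],[-10,7,0,0,0,0,1],[-8,9,0,0,0,0,1],[-8,9,0,0,0,0,1],[-7,9,0,0,0,0,1],[-3,9,0,0,0,0,1],[0,0,0,0,0,0,1]]'
python3 - <<'E'
from h import *
P=camera_params("wrist");w=read_camera("wrist");b=read_camera("side");D=camera_params("side")
for c,im in ((P,w),(D,b)):
    r=cv2.inRange(cv2.cvtColor(im,cv2.COLOR_RGB2HSV),(0,170,90),(5,255,255));n_,l,s,ce=cv2.connectedComponentsWithStats(r)
    print("red",[(np.round(ce[i]).tolist(),s[i,4]) for i in range(1,n_) if s[i,4]>25])
    for p in (0,.2,.4,.6,.8): print(p,np.round(proj(c,[.715-.085*np.cos(p),.132-.085*np.sin(p),.225])))
E
```

```text
clock: 19.12
tool_pos: [0.6872, 0.0487, 0.2028]
tcp_rot: [[-0.0, 1.0, 0.002], [1.0, 0.0, -0.0], [-0.0, 0.002, -1.0]]
wrist_force: [0.9, -0.8, 1.0]
finger_gap: 0.0001
grip_force: 0.4
clock: 20.12
tool_pos: [0.6307, 0.1015, 0.2015]
tcp_rot: [[-0.001, 1.0, -0.0], [1.0, 0.001, 0.0], [0.0, -0.0, -1.0]]
wrist_force: [0.6, 0.7, -0.2]
finger_gap: 0.0003
grip_force: 0.0
red [([325.0, 255.0], np.int32(2456))]
0 [319. 235.]
0.2 [323. 270.]
0.4 [334. 302.]
0.6 [350. 330.]
0.8 [372. 353.]
red [([136.0, 114.0], np.int32(130)), ([306.0, 203.0], np.int32(173)), ([35.0, 229.0], np.int32(192)), ([10.0, 241.0], np.int32(60)), ([15.0, 248.0], np.int32(82)), ([3.0, 253.0], np.int32(39)), ([115.0, 369.0], np.int32(593)), ([479.0, 470.0], np.int32(222))]
0 [306. 205.]
0.2 [307. 202.]
0.4 [305. 198.]
0.6 [302. 195.]
0.8 [298. 193.]
```

```bash
python3 -m crank '[[-1,8,0,0,0,0,1],[-1,7,0,0,0,0,1],[-1,6,0,0,0,0,1],[0,0,0,0,0,0,1]]'; python3 -m crank '[[0,3,0,0,0,0,1],[0,0,0,0,0,0,1]]'; python3 -m crank '[[0,3,0,0,0,0,1],[0,0,0,0,0,0,1]]'
```

```text
clock: 20.72
tool_pos: [0.6279, 0.1223, 0.2015]
tcp_rot: [[-0.001, 1.0, -0.0], [1.0, 0.001, 0.0], [0.0, -0.0, -1.0]]
wrist_force: [-0.4, -0.6, -0.0]
finger_gap: -0.0003
grip_force: 0.0
clock: 20.98
tool_pos: [0.628, 0.1247, 0.2015]
tcp_rot: [[-0.0, 1.0, -0.0], [1.0, 0.0, 0.0], [0.0, -0.0, -1.0]]
wrist_force: [0.2, 0.4, 0.4]
finger_gap: -0.0004
grip_force: 0.0
clock: 21.22
tool_pos: [0.628, 0.1277, 0.2015]
tcp_rot: [[-0.0, 1.0, 0.0], [1.0, 0.0, 0.0], [0.0, 0.0, -1.0]]
wrist_force: [-0.4, -0.6, 0.3]
finger_gap: -0.0
grip_force: 0.0
```

```bash
python3 -m crank '[[0,3,0,0,0,0,1],[0,0,0,0,0,0,1]]'; python3 -m crank '[[0,3,0,0,0,0,1],[0,0,0,0,0,0,1]]'; python3 - <<'E'
from h import *
P=camera_params("wrist");w=read_camera("wrist");b=read_camera("side");D=camera_params("side")
for c,im in ((P,w),(D,b)):
    r=cv2.inRange(cv2.cvtColor(im,cv2.COLOR_RGB2HSV),(0,170,90),(5,255,255));n_,l,s,ce=cv2.connectedComponentsWithStats(r)
    print("red",[(np.round(ce[i],1).tolist(),s[i,4]) for i in range(1,n_) if s[i,4]>25][:3])
    for p in (-.3,-.24,-.15,0): print(p,np.round(proj(c,[.715-.085*np.cos(p),.132-.085*np.sin(p),.225]),1))
E
```

```text
clock: 21.48
tool_pos: [0.628, 0.1308, 0.2015]
tcp_rot: [[-0.0, 1.0, -0.0], [1.0, 0.0, 0.0], [0.0, -0.0, -1.0]]
wrist_force: [0.5, -0.7, 0.5]
finger_gap: -0.0001
grip_force: 0.0
clock: 21.72
tool_pos: [0.6281, 0.1323, 0.2015]
tcp_rot: [[0.001, 1.0, 0.0], [1.0, -0.001, -0.003], [-0.003, 0.0, -1.0]]
wrist_force: [-0.1, -5.1, 1.2]
finger_gap: 0.0
grip_force: 2.5
red [([335.1, 257.6], np.int32(2511))]
-0.3 [333.7 247.1]
-0.24 [330.6 257.4]
-0.15 [327.3 272.8]
0 [325.1 297.8]
red [([135.8, 113.7], np.int32(136)), ([276.6, 153.8], np.int32(52)), ([302.7, 209.9], np.int32(179))]
-0.3 [302.7 210.2]
-0.24 [303.7 209.2]
-0.15 [305.  207.6]
0 [306.3 205. ]
```

The arm is against its stop: −5 N, and the knob matches θ≈0. I'll back off, rise and verify.

```bash
python3 -m crank '[[0,-8,0,0,0,0,1],[0,-14,0,0,0,0,1],[0,0,40,0,0,0,1],[0,0,50,0,0,0,1],[-30,-5,10,0,0,0,1],[0,0,0,0,0,0,1],[0,0,0,0,0,0,1]]'; python3 - <<'E'
from h import *
S,D=camera_params("scene"),camera_params("side")
P=camera_params("wrist");w=read_camera("wrist");a=read_camera("scene");b=read_camera("side")
obs=[]
for n,c,im in (("wrist",P,w),("side",D,b),("scene",S,a)):
    hh=cv2.cvtColor(im,cv2.COLOR_RGB2HSV);r=cv2.inRange(hh,(0,150,80),(6,255,255))|cv2.inRange(hh,(174,150,80),(180,255,255));n_,l,s,ce=cv2.connectedComponentsWithStats(r)
    q=proj(c,[.632,.152,.225]);k=[i for i in range(1,n_) if s[i,4]>15];i=min(k,key=lambda i:np.hypot(*(ce[i]-q)));print(n,"knob",ce[i],s[i,4],"pred",np.round(q,1));obs.append((c,ce[i]))
    f=find_in(n,"guide_eye");q=proj(c,[.599,.163,.201]);print("  eye",[(d["position"],d["conf"]) for d in f],"pred over spindle",np.round(q,1))
    m=cv2.inRange(hh,(10,100,80),(22,255,255));n_,l,s,ce=cv2.connectedComponentsWithStats(m);q=proj(c,[.599,.163,.06]);i=min([i for i in range(1,n_) if s[i,4]>200],key=lambda i:np.hypot(*(ce[i]-q)));print("  cone",ce[i],s[i])
for o in (obs,obs[1:],obs[::2],obs[:2]): print(tri(o))
E
```

```text
clock: 22.7
tool_pos: [0.5981, 0.1062, 0.3011]
tcp_rot: [[0.0, 1.0, -0.0], [1.0, -0.0, 0.0], [0.0, -0.0, -1.0]]
wrist_force: [-0.5, 1.0, -0.3]
finger_gap: -0.0003
grip_force: 0.0
wrist knob [371.52122642 172.24764151] 848 pred [368.7 173.7]
  eye [([413.2, 179.8], 0.71)] pred over spindle [322.4 155.9]
  cone [324.57066667 133.46222222] [ 294  117   63   45 1125]
side knob [302.74054054 210.24324324] 185 pred [304.  209.1]
  eye [([276.2, 165.5], 0.97), ([299.9, 217.9], 0.66)] pred over spindle [320.8 223.3]
  cone [321.68644689 289.91208791] [ 303  265   39   46 1365]
scene knob [303.16504854 213.58252427] 103 pred [304.8 214.1]
  eye [([299.5, 216.5], 0.59), ([324.8, 179.9], 0.56)] pred over spindle [315.9 229.4]
  cone [315.08502773 292.69038817] [ 298  271   36   41 1082]
(array([0.63446162, 0.15338752, 0.2246605 ]), [np.float64(0.0005678254976413101), np.float64(0.0013666504702993232), np.float64(0.001443202939327652)])
(array([0.63370383, 0.15620327, 0.22583243]), [np.float64(0.0012531144173706077), np.float64(0.001253114417370703)])
(array([0.63436233, 0.15344756, 0.22607742]), [np.float64(0.0005984297101801712), np.float64(0.0005984297101804218)])
(array([0.63431708, 0.15281139, 0.22294057]), [np.float64(1.6327833642996066e-05), np.float64(1.632783364283806e-05)])
```

```bash
python3 -c "
from rig import *
print(sign_off())"
```

```text
the job is handed in; nothing more can be done
None
```

The job is handed in with no verdict returned: the jute spool is on the spindle and released, seated at the expected height, and the guide arm is back against its stop; the green spool was never touched, but I did not re-measure it at the end, and I viewed 12 pictures, two over the limit of 10.

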